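# Read the code label of a battery module with a contact reader

## Robot

A 6-joint arm with a two-finger parallel gripper is mounted at the origin on the work surface. World frame = base frame: x ahead of the robot, y to its left, z up, the work surface at z = 0. Lengths are in mm, angles in rad, forces in N, time in s.
With the tool pointing down it reaches from about 275 to 1000 mm from the base axis. Payload 8.4 kg.
Tool frame: the origin (TCP) lies midway between the tips of the shut fingers; the grasp point (between the pads) lies 19 mm behind it; z points along the fingers, y is the line along which they close (so a half turn about z gives the same grasp; the last joint's range is limited). The gripper opens to 85 mm and grips with 20 to 120 N. Pads are 22 mm wide; open, the fingers measure 114 mm over their backs; the gripper's body (76 mm by 85 mm) begins 54 mm behind the grasp point. The pads swing forward as they close: fully open they stand 13 mm farther back than shut.
Start: joints at [1.099, 0.353, 1.633, -0, 1.155, -0.002], TCP at [282.941, 557.29, 231.281] pointing down, gripper open.
Joint ranges: [-2.63, 2.63], [-0.92, 2.1], [0.06, 2.66], [-1.3, 4.44], [0, 2.69], [-3.02, 3.02]. Speed limits (rad/s): [2.22, 2.22, 2.79, 3.14, 3.14, 3.14].

## Interface

Orientations are given as [roll, pitch, yaw] about the fixed x, y, z axes, in that order (R = Rz(yaw) Ry(pitch) Rx(roll)).
In Python, from rig import r, cams gives the robot as it stands. The module is installed in compiled form; this text tells all that it offers.
- The arm moves only by the tool send_rows, never from a script. Its argument "targets" is one flat list of numbers, 7 for each row, row after row: the shift along the tool's x, y, z in m, then the turn, a rotation vector about the tool's x, y, z in rad, then the opening, from -1 (shut) to 1 (fully open). In form: [tx, ty, tz, wx, wy, wz, fingers, tx, ty, tz, wx, wy, wz, fingers, ...]. A call has 1 to 12 rows; each row is the pose to reach, as a shift and turn from the pose commanded when the call began, along the tool's axes at that moment; what a row does not reach only later rows make up. A row lasts 1/12 s, in which the tool goes at most 41.7 mm and 7.16 degrees, less where a joint would pass 70% of its speed; a pose out of reach is approached as far as the arm can. A call with a gripper value outside its range is refused whole. The fingers move at their own pace and stop on an object; "grip_force" is the grip in N (left out, the last holds). Time passes only in rows, so rows that repeat a pose let the fingers close. It gives the time, the measured TCP pose, the force, the opening and the grip force at its end, in the units of the state.
- r.sense(): the state, without advancing time (a new reading comes with each control period).
- cams.grab_frame(name): name is "side" or "top" or "wrist"; returns a dict with "color" (400x640x3 uint8, blue, green, red), "fx", "fy", "cx", "cy" (pixels), "k1" (the pictures are not rectified: a ray, as slopes to the right and down, at radius r is drawn at 1 + k1 r^2 times it, then the intrinsics apply), "xyz" and "attitude" of the camera in the world. Camera axes: x right, y down, z forward; pixel columns grow to the right and rows downward; lengths in mm; the calibration is good to about 2 mm. A picture is of the moment at which its call begins. There is no depth.
- r.sign_off(): hands the job in; it is judged then, once.
The state is a dict: "clock": time; "qpos": joint angles; "qvel": joint speeds; "joint_efforts": joint torques, N m; "eef_pos": TCP position; "tcp_rot": TCP orientation; "contact_force": force on the tool from outside, world axes, zero at the start; "wrist_torque": the same for the moment, N m; "opening": opening from 0.0 (shut) to 1.0 (fully open); "grasp_force": force on a finger pad.
Only numpy, scipy, OpenCV 4.12 (cv2) and the standard library are available. Lean on these libraries where they do the work, as an engineer would, in place of code of your own. Each camera call takes 0.05 s, during which the arm holds its last target. There are 200 camera calls.

## Task

Take the hand-held label reader out of its yellow fork and set its sprung hood squarely on the middle of the white code label of the teal battery module, gently pressing until the hood is about half pushed in, and hold it steady there for a good second. Then hang the reader back in the fork, upright with its orange collar flat on the fork, and let go. Leave the blue module, the tape roll, the loose cell and the screwdriver alone.

Things in the scene. Friction and masses are not known exactly. Their poses are not given: they have to be found in the camera images.
- reader: Hand-held code reader, 0.35 kg, hanging upright in the fork. Origin: centre of the underside of its orange collar (58 mm across, 8 mm thick); z up its axis. Above the collar a black handle, 46 (x) x 34 (y) mm, top 70 mm above the origin: grip across the 34 mm. Below it a grey barrel 32 mm across, 50 mm long, then the sprung hood, its rim 74 mm below the origin when out.
- hood_tip (a point): Centre of the rubber rim (28 mm across) of the reader's clear hood, the end that is set on the label; on the reader's axis. The reader reads along its -z axis.
- hood (a joint): How far the sprung hood is pushed into the reader: 0 = fully out, 0.012 m = fully in. About 2.5 N starts it moving, about 6 N holds it half in (6 mm), about 9.5 N bottoms it.
- dock: Fixed holster: yellow horizontal fork plate 10 mm thick, top 115 mm above the table. Origin on the table below the seat. Its slot is 40 mm wide, runs along x, open to -x and upwards, from 35 mm in front of the origin (-x) to 30 mm behind it; prongs 24 mm wide. The post stands 40 to 60 mm behind the origin.
- dock_seat (a point): Middle of the fork's slot at the height of the plate's top (115 mm); the reader's origin lies here when it hangs in place.
- stand_teal: Fixed aluminium stand of the teal module, base 120 (x) x 200 (y) x 10 mm, origin under its middle on the table. Two cheeks at y = +-92 mm, 70 mm high, carry a tilting plate hinged along y, 55 mm above the table. On the plate a module of teal round cells with a black cap, 60 (x) x 140 (y) mm, on a grey packing pad of unknown thickness.
- tilt_teal (a joint): Tilt of the teal module's plate, in rad: 0 = level, positive leans its upper face to the stand's -x. Stiff; it stays where it is.
- plate_teal (a point): Point on the teal module's tilting plate straight below the middle of the label; z is the plate's and the label's normal. The white label (36 mm square, dark code) lies on the flat module top, 62 to 84 mm from here along z: the packing pad varies, so the distance must be felt. The module top ends 40 mm from the label's middle towards +y, 100 mm towards -y, 30 mm either way in x.
- stand_blue: The same kind of stand with a blue module (it has a label too): not to be touched. Origin under the base's middle on the table; 200 mm (y) wide, up to about 170 mm high.
- tape: Yellow ring-shaped tape roll lying flat on the table, 72 mm across, 24 mm high; bystander. Origin: centre of its underside.
- cell: Single loose teal cell standing on end, 27 mm across, 66 mm high; bystander. Origin: centre of its underside.
- driver: Screwdriver lying on the table, 160 mm long along its x; bystander.
There are look-alikes about, which are no part of the job. What is shaped like the stand_teal but green is not meant.

How it is judged:
By the outcome, as a careful person would: the job done as asked, in the order asked, and still so for the second after the job is handed in, with the robot touching nothing.
It also fails if it takes over 51 s, if anything falls off the work surface, if the arm or the gripper's body presses on something with over 40 N, if the wrist force passes 120 N, or if a joint passes its speed limit or range.

## Working session

There is one attempt and no reset: what is moved stays moved. The work goes in short steps, Python scripts to look and compute and a tool call to move; the robot and the scene stay as the last step left them, time stands still between calls to the robot, and variables do not carry over. Pictures are saved under pics/ and viewed, at most 10 in all, crops included, and the job is handed in when it is done.

Besides the shell and the picture viewer there is one more tool, called after "Call:" in YAML: its name, and indented under it one key for each argument. send_rows: Moves the arm, as the interface text tells. Its arguments: {"type":"object","properties":{"targets":{"type":"array"},"grip_force":{"type":"number"}},"required":["targets"]}

```bash
mkdir -p pics; cat > h.py <<'E'
import numpy as np, cv2
from scipy.spatial.transform import Rotation as R
from rig import r, cams
def grab(n,save=None):
    f=cams.grab_frame(n)
    if save: cv2.imwrite('pics/'+save,f['color'])
    return f
E
python3 - <<'E'
from h import *
print(r.sense())
for n in ('side','top','wrist'):
    f=grab(n,n+'0.png'); print(n,{k:v for k,v in f.items() if k!='color'})
E
```

```text
{'clock': 0.0, 'qpos': array([ 1.09855889e+00,  3.53641231e-01,  1.63412279e+00,  1.25939697e-05,
        1.15520696e+00, -2.40213140e-03]), 'qvel': array([-1.38969151e-03,  4.44541486e-05,  1.42169104e-03, -1.27033694e-03,
       -7.17984283e-04,  1.17925293e-03]), 'joint_efforts': array([ 8.52417506e-04, -6.05226946e+01, -3.42062902e+01, -6.57263786e-05,
        9.52901988e-03,  5.96473160e-05]), 'eef_pos': array([282.74540596, 556.85820197, 230.57085838]), 'tcp_rot': array([-3.14021436e+00, -1.48258231e-05,  2.67175224e+00]), 'contact_force': array([0.0662983 , 0.25537892, 0.06557043]), 'wrist_torque': array([ 0.02953576, -0.06797089, -0.00619382]), 'grasp_force': 0.0, 'opening': 0.997237701466056}
side {'fx': 424.4709903142556, 'fy': 424.4709903142556, 'cx': 318.46778464104744, 'cy': 199.9940711493679, 'k1': -0.10576355996879952, 'xyz': array([-206.3357836 , -797.10556925,  668.9576555 ]), 'attitude': array([-2.08661123, -0.01582437, -0.78959425])}
top {'fx': 414.4082078394901, 'fy': 414.4082078394901, 'cx': 312.00780297026233, 'cy': 200.41793843403482, 'k1': 0.031259631653635524, 'xyz': array([ 340.27647251,  -96.99620956, 1412.13062369]), 'attitude': array([-3.03976326, -0.01256944, -1.55903054])}
wrist {'fx': 342.9500272076334, 'fy': 342.9500272076334, 'cx': 321.84847538926067, 'cy': 201.21442727526278, 'k1': -0.04195045763055945, 'xyz': array([218.1258253 , 590.48056974, 372.88407268]), 'attitude': array([2.85511216e+00, 1.32195782e-03, 1.10140532e+00])}
```

View pics/side0.png

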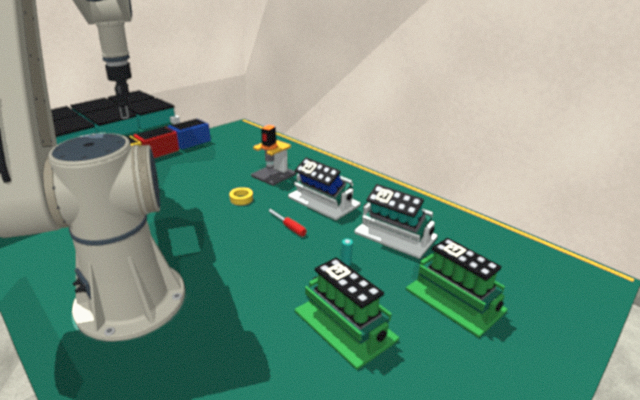

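View pics/top0.png

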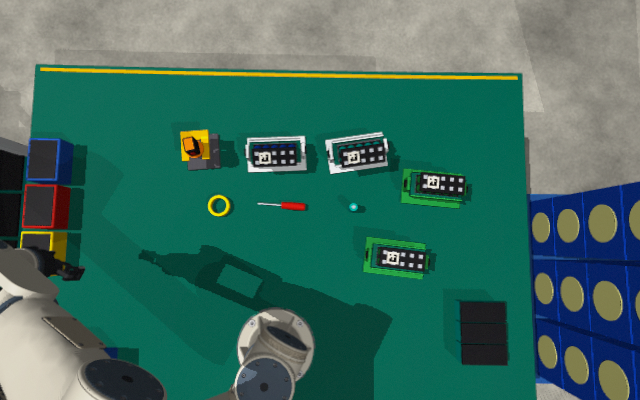

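Side: reader in fork at about (268,145), blue stand (325,185), teal stand on aluminium at (398,215), and two green look-alikes. Top: reader (192,146), blue (277,153), teal (358,153), tape (219,205), driver (282,206), cell (353,207). I'll enlarge the two places.

```bash
cat >> h.py <<'E'
def pose(f): return np.array(f['xyz']), R.from_euler('xyz',f['attitude'])
def ray(f,u,v):
    d=np.array([(u-f['cx'])/f['fx'],(v-f['cy'])/f['fy']]); s=d.copy()
    for _ in range(20): s=d/(1+f['k1']*(s@s))
    o,q=pose(f); w=q.apply([s[0],s[1],1]); return o,w/np.linalg.norm(w)
def proj(f,P):
    o,q=pose(f); c=q.inv().apply(np.atleast_2d(P)-o); s=c[:,:2]/c[:,2:]
    s=s*(1+f['k1']*(s**2).sum(1,keepdims=True)); return s*[f['fx'],f['fy']]+[f['cx'],f['cy']]
def atz(f,u,v,z):
    o,w=ray(f,u,v); return o+w*(z-o[2])/w[2]
def tri(obs):
    A=np.zeros((3,3));b=np.zeros(3);L=[ray(*x) for x in obs]
    for o,w in L: M=np.eye(3)-np.outer(w,w);A+=M;b+=M@o
    p=np.linalg.solve(A,b); return p,[np.linalg.norm((np.eye(3)-np.outer(w,w))@(p-o)) for o,w in L]
def crop(f,u,v,w,h,s): return cv2.resize(f['color'][v:v+h,u:u+w],None,fx=s,fy=s,interpolation=cv2.INTER_CUBIC)
E
python3 - <<'E'
from h import *
t=grab('top');s=grab('side')
print(proj(t,[0,0,0]),proj(s,[0,0,0]))
a=np.hstack([crop(t,165,115,80,60,5),crop(t,318,120,80,60,5)])
b=np.hstack([crop(s,235,115,80,60,5),crop(s,352,175,100,75,4)])
cv2.imwrite('pics/mos.png',np.vstack([a,b]))
print('reader',tri([(t,192,146),(s,268,145)]),'label',tri([(t,350,157),(s,381,195)]))
E
```

```text
[[275.91809567 346.54748929]] [[129.70856059 299.33111616]]
reader (array([640.01472039, 271.16943262, 115.59363125]), [np.float64(1.4716805885484634), np.float64(1.4716805885484554)]) label (array([ 610.73692605, -230.0812575 ,  131.26319396]), [np.float64(0.9902317790911375), np.float64(0.9902317790912936)])
```

View pics/mos.png

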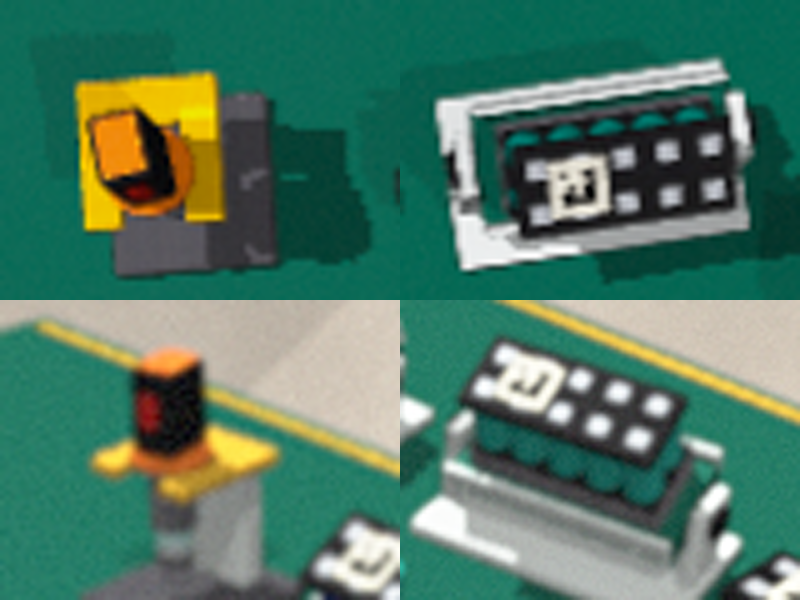

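The mosaic shows the handle top centre in top at (188,143.6) and in side at (268.4,127). The slot opens to -x and the handle is yawed about 14°. The label centre is in top at (353.6,157.6) and in side at (385,194.8), and the teal module leans to -x.

```bash
cat >> h.py <<'E'
def to(p,q):
    """tool-axes shift (m) and rotvec from measured pose to target"""
    s=r.sense(); c=R.from_euler('xyz',s['tcp_rot'])
    return np.round(np.r_[c.inv().apply(np.array(p)-s['eef_pos'])/1e3,(c.inv()*q).as_rotvec()],4)
E
python3 - <<'E'
from h import *
t=grab('top');s=grab('side')
a,e=tri([(t,188.2,143.6),(s,268.4,127)]);print('handle top',a,e)
l,e=tri([(t,353.6,157.6),(s,385,194.8)]);print('label',l,e)
print(to([a[0]-20,a[1],320],R.from_euler('xyz',[np.pi,0,3.39])))
E
```

```text
handle top [633.44183757 261.39260486 184.57025607] [np.float64(1.463544253865394), np.float64(1.4635442538653842)]
label [ 608.86458931 -241.99172542  137.0694684 ] [np.float64(2.6056746614376385), np.float64(2.6056746614376767)]
[-4.287e-01 -1.141e-01 -8.890e-02 -3.000e-04 -1.000e-04 -7.182e-01]
```

Call:
send_rows:
  targets: [-0.4287,-0.1141,-0.0889,0,0,-0.718,1,-0.4287,-0.1141,-0.0889,0,0,-0.718,1,-0.4287,-0.1141,-0.0889,0,0,-0.718,1,-0.4287,-0.1141,-0.0889,0,0,-0.718,1,-0.4287,-0.1141,-0.0889,0,0,-0.718,1,-0.4287,-0.1141,-0.0889,0,0,-0.718,1,-0.4287,-0.1141,-0.0889,0,0,-0.718,1,-0.4287,-0.1141,-0.0889,0,0,-0.718,1,-0.4287,-0.1141,-0.0889,0,0,-0.718,1,-0.4287,-0.1141,-0.0889,0,0,-0.718,1,-0.4287,-0.1141,-0.0889,0,0,-0.718,1,-0.4287,-0.1141,-0.0889,0,0,-0.718,1]

```text
clock: 1.35
eef_pos: [618.4, 256.9, 321.6]
tcp_rot: [-3.14, 0.004, -2.897]
contact_force: [-1.0, 0.8, 0.5]
opening: 0.999
grasp_force: 0.0
```

Call:
send_rows:
  targets: [0,0,0,0,0,0,1,0,0,0,0,0,0,1]

```text
clock: 1.52
eef_pos: [613.1, 261.5, 319.7]
tcp_rot: [3.141, -0.001, -2.894]
contact_force: [-0.2, -0.3, -0.3]
opening: 1.001
grasp_force: 0.0
```

```bash
python3 - <<'E'
from h import *
s=r.sense();print(s['clock'],s['eef_pos'],s['tcp_rot'],s['qpos'],s['contact_force'])
f=grab('wrist','w1.png')
import pickle;pickle.dump(f,open('w1.pkl','wb'));print(f['xyz'],f['attitude'])
E
```

```text
1.5167 [613.10646868 261.46337957 319.6836773 ] [ 3.14115513e+00 -1.02880427e-03 -2.89439617e+00] [ 4.00550284e-01  3.54225601e-01  1.43547507e+00  6.03827455e-04
  1.35284191e+00 -1.41757315e+00] [-0.16363754 -0.3082778  -0.29064379]
[542.98317545 244.90523599 462.02011469] [2.85634361e+00 1.51170335e-04 1.81841381e+00]
```

View pics/w1.png

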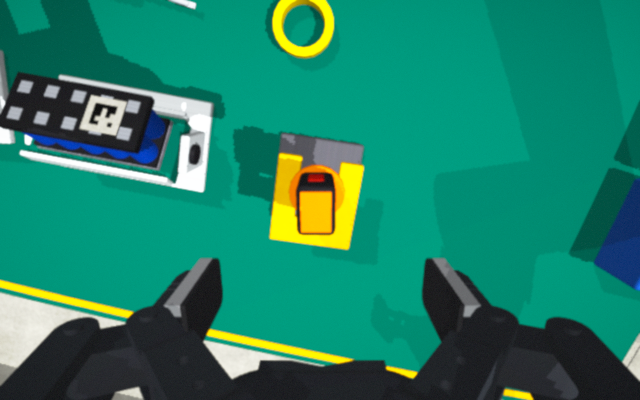

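Wrist view: handle top (orange) centred about (317,212), nearly aligned with the image axes. Yellow fork corners are about (280,153), (270,240), (350,249), (364,163), and the blue module is at left (not wanted). Next I'll measure by segmentation.

```bash
python3 - <<'E'
from h import *
import pickle
f=pickle.load(open('w1.pkl','rb'));im=f['color'];hsv=cv2.cvtColor(im,cv2.COLOR_BGR2HSV)
for p in [(317,212),(280,220),(345,200),(335,186),(290,165)]: print(p,hsv[p[1],p[0]])
roi=np.zeros(im.shape[:2],np.uint8);roi[120:260,255:375]=1
def big(m):
    c,_=cv2.findContours(m,cv2.RETR_EXTERNAL,cv2.CHAIN_APPROX_NONE);c=max(c,key=cv2.contourArea);return c
ye=((hsv[...,0]>=5)&(hsv[...,0]<34)&(hsv[...,1]>120)&(hsv[...,2]>90)).astype(np.uint8)*roi
c=big(ye); rc=cv2.minAreaRect(c)
print('plate',rc, cv2.approxPolyDP(c,4,True).squeeze().tolist())
P=np.array([atz(f,*q,115)[:2] for q in cv2.boxPoints(rc)]);print(P.round(1),np.linalg.norm(np.diff(P,axis=0),axis=1))
hd=((hsv[...,0]>=5)&(hsv[...,0]<24)&(hsv[...,1]>120)&(hsv[...,2]>200)).astype(np.uint8);m=np.zeros_like(hd);m[192:238,296:337]=hd[192:238,296:337]
c=big(m);rc=cv2.minAreaRect(c);P=np.array([atz(f,*q,185)[:2] for q in cv2.boxPoints(rc)])
print('top',rc,P.round(1),P.mean(0),np.linalg.norm(np.diff(P,axis=0),axis=1))
cv2.imwrite('pics/c1.png',crop(f,255,120,120,140,4))
E
```

```text
(317, 212) [ 24 255 255]
(280, 220) [ 30 255 255]
(345, 200) [ 29 255 255]
(335, 186) [ 17 255 252]
(290, 165) [ 24 255 234]
plate ((315.0199890136719, 200.8599853515625), (86.26702880859375, 87.68124389648438), 8.13010311126709) [[279, 153], [269, 237], [347, 249], [363, 166], [341, 162], [338, 173], [323, 165], [302, 168], [301, 155]]
[[697.3 221.2]
 [601.4 214.3]
 [592.2 301.7]
 [688.4 315.3]] [96.11515162 87.80659067 97.12436561]
top ((315.5, 212.0), (40.0, 31.0), 90.0) [[618.4 245.1]
 [612.1 270.2]
 [646.7 279.2]
 [653.3 253.3]] [632.63684533 261.95922626] [25.89515265 35.76748178 26.81342549]
```

View pics/c1.png

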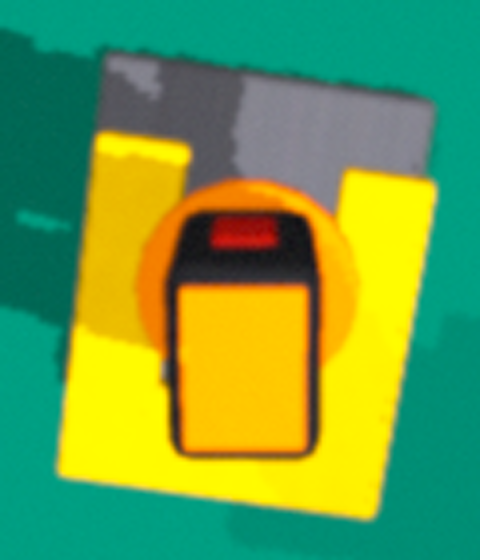

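The crop shows the handle top centred at px (315.8,212) and the plate at 96 x 88 mm (fits the given sizes), with the slot axis yawed about 6°. Seat ≈ (631.6,261.7), handle ≈ (632.7,261.8), handle yaw 14° (equal to the current tool yaw). Going down to grip.

Call:
send_rows:
  targets: [-0.019,-0.0046,0.06,0,0,0,1,-0.019,-0.0046,0.06,0,0,0,1,-0.019,-0.0046,0.1,0,0,0,1,-0.019,-0.0046,0.13,0,0,0,1,-0.019,-0.0046,0.16,0,0,0,1,-0.019,-0.0046,0.182,0,0,0,1,-0.019,-0.0046,0.182,0,0,0,1,-0.019,-0.0046,0.182,0,0,0,1,-0.019,-0.0046,0.182,0,0,0,1]

```text
clock: 2.32
eef_pos: [633.3, 263.0, 139.7]
tcp_rot: [3.141, 0.002, -2.892]
contact_force: [0.5, 0.7, -0.2]
opening: 1.001
grasp_force: 0.0
```

```bash
python3 - <<'E'
from h import *
s=r.sense();print(s['clock'],s['eef_pos'],s['tcp_rot'],s['contact_force'])
f=grab('wrist','w2.png')
E
```

```text
2.3167 [633.26518241 262.96369891 139.73570168] [ 3.14124320e+00  1.60391189e-03 -2.89213540e+00] [ 0.49105418  0.68159045 -0.15513239]
```

View pics/w2.png

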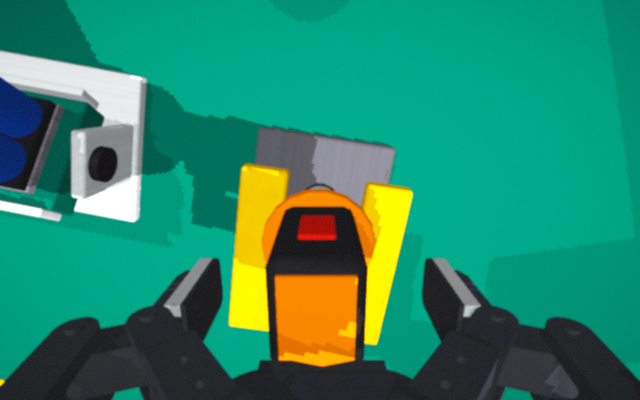

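Handle sits at columns 272-366, midway between the fingers (pads at 215 and 427), aligned. Closing.

Call:
send_rows:
  targets: [0,0,0,0,0,0,-1,0,0,0,0,0,0,-1,0,0,0,0,0,0,-1,0,0,0,0,0,0,-1,0,0,0,0,0,0,-1,0,0,0,0,0,0,-1,0,0,0,0,0,0,-1,0,0,0,0,0,0,-1,0,0,0,0,0,0,-1,0,0,0,0,0,0,-1]
  grip_force: 70

```text
clock: 3.2
eef_pos: [633.4, 261.7, 138.9]
tcp_rot: [3.141, 0.001, -2.894]
contact_force: [-1.7, -0.9, 5.5]
opening: 0.389
grasp_force: 70.5
```

```bash
python3 - <<'E'
from h import *
s=r.sense();print(s['clock'],s['eef_pos'],s['tcp_rot'],s['contact_force'],s['wrist_torque'])
E
```

```text
3.2 [633.43318585 261.66758314 138.91462616] [ 3.14147121e+00  7.67886378e-04 -2.89359613e+00] [-1.74111852 -0.89104647  5.53521156] [0.03398526 0.25686335 0.02641752]
```

Gripped (opening 0.389, about 34 mm). The hang pose to return to is TCP (633.4, 261.7, 138.9), yaw -2.894. Lift, then fly high over to a viewpoint at the teal stand.

Call:
send_rows:
  targets: [0,0,-0.01,0,0,0,-1,0,0,-0.03,0,0,0,-1,0,0,-0.06,0,0,0,-1,0,0,-0.09,0,0,0,-1,0,0,-0.12,0,0,0,-1,0,0,-0.15,0,0,0,-1,0,0,-0.17,0,0,0,-1,0,0,-0.175,0,0,0,-1,0,0,-0.175,0,0,0,-1]

```text
clock: 3.95
eef_pos: [633.5, 261.8, 314.6]
tcp_rot: [3.141, 0.002, -2.893]
contact_force: [0.5, -0.3, -4.0]
opening: 0.39
grasp_force: 70.5
```

Call:
send_rows:
  targets: [0.003,-0.02,0,0,0,0.13,-1,0.008,-0.05,0,0,0,0.13,-1,0.014,-0.09,0,0,0,0.13,-1,0.02,-0.13,0,0,0,0.13,-1,0.027,-0.17,0,0,0,0.13,-1,0.033,-0.21,0,0,0,0.13,-1,0.039,-0.25,0,0,0,0.13,-1,0.045,-0.29,0,0,0,0.13,-1,0.052,-0.33,0,0,0,0.13,-1,0.058,-0.37,0,0,0,0.13,-1,0.064,-0.41,0,0,0,0.13,-1,0.07,-0.45,0,0,0,0.13,-1]

```text
clock: 4.95
eef_pos: [674.5, -193.4, 310.1]
tcp_rot: [3.14, -0.004, -3.023]
contact_force: [1.4, 0.1, -3.8]
opening: 0.391
grasp_force: 70.7
```

Call:
send_rows:
  targets: [0.005,-0.025,0,0,0,0,-1,0.008,-0.048,0,0,0,0,-1,0.008,-0.048,0,0,0,0,-1,0.008,-0.048,0,0,0,0,-1,0.008,-0.048,0,0,0,0,-1,0.008,-0.048,0,0,0,0,-1]

```text
clock: 5.45
eef_pos: [673.2, -239.2, 311.8]
tcp_rot: [3.14, -0.002, -3.023]
contact_force: [0.6, 0.8, -3.5]
opening: 0.387
grasp_force: 71.2
```

```bash
python3 - <<'E'
from h import *
s=r.sense();print(s['clock'],s['eef_pos'],s['tcp_rot'],s['contact_force'],s['wrist_torque'])
f=grab('wrist','w3.png')
import pickle;pickle.dump((f,s),open('w3.pkl','wb'))
E
```

```text
5.45 [ 673.16614259 -239.15386113  311.83874947] [ 3.14032634e+00 -1.73159593e-03 -3.02259966e+00] [ 0.60263226  0.83299883 -3.48588959] [-0.05650794 -0.02410479 -0.01405559]
```

View pics/w3.png

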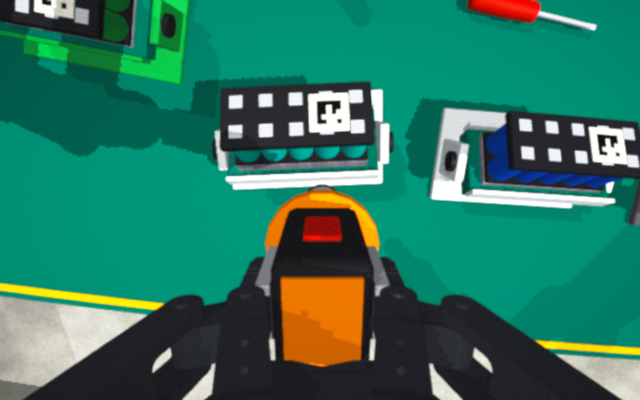

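The teal module cap spans (218,92)-(373,83) down to about row 150, label centre about (329,113); the reader is held straight. Now I'll extract the corners and fit the pose (hinge axis horizontal).

```bash
cat > fit.py <<'E'
from h import *
from scipy.optimize import least_squares
def quad(m):
    c,_=cv2.findContours(m,cv2.RETR_EXTERNAL,cv2.CHAIN_APPROX_NONE);c=max(c,key=cv2.contourArea);h=cv2.convexHull(c)
    for e in np.arange(1,15,.5):
        a=cv2.approxPolyDP(h,e,True).squeeze()
        if len(a)==4: return a.astype(float),cv2.contourArea(h)
def order(q): # image TL,TR,BR,BL
    s=q[np.argsort(q[:,1])];return np.array([*s[:2][np.argsort(s[:2,0])],*s[2:][np.argsort(-s[2:,0])]])
def capfit(f,roi,x0):
    x1,y1,x2,y2=roi;S=4
    im=cv2.resize(f['color'][y1:y2,x1:x2],None,fx=S,fy=S,interpolation=cv2.INTER_CUBIC);hsv=cv2.cvtColor(im,cv2.COLOR_BGR2HSV)
    k=np.ones((9,9),np.uint8)
    white=((hsv[...,1]<60)&(hsv[...,2]>150)).astype(np.uint8)
    blk=(im.max(2)<75).astype(np.uint8)
    blk=cv2.morphologyEx(blk,cv2.MORPH_OPEN,k)
    back=lambda q:order(q)/S+[x1-.5+.5/S,y1-.5+.5/S]
    cap=back(quad(blk)[0])
    n,l,st,ce=cv2.connectedComponentsWithStats(white);px=np.round(cap.mean(0)).astype(int)
    hull=np.zeros_like(white);cv2.fillConvexPoly(hull,((cap-[x1,y1])*S).astype(int),1)
    hull=cv2.erode(hull,k)
    n,l,st,ce=cv2.connectedComponentsWithStats(white*hull);i=1+np.argmax(st[1:,4])
    lab=back(quad((l==i).astype(np.uint8))[0])
    X=np.array([[-30,-100,0],[-30,40,0],[30,40,0],[30,-100,0],[-18,-18,0],[-18,18,0],[18,18,0],[18,-18,0]],float)
    obs=np.vstack([cap,lab])
    g=lambda p:(proj(f,R.from_euler('ZY',[p[3],p[4]]).apply(X)+p[:3])-obs).ravel()
    s=least_squares(g,x0,x_scale=[10,10,10,.1,.1],loss='soft_l1');return s.x,g(s.x).reshape(-1,2),obs
E
python3 - <<'E'
from fit import *
import pickle
f,s=pickle.load(open('w3.pkl','rb'))
p,e,o=capfit(f,(205,70,395,165),[609,-242,137,.12,-.3]);print(p,'\n',o.round(1),'\n',e.round(2))
E
```

```text
Traceback (most recent call last):
  File "fit.py", line 18, in capfit
    cap=back(quad(blk)[0])
             ~~~~~~~~~^^^
TypeError: 'NoneType' object is not subscriptable
```

```bash
python3 - <<'E'
from h import *
import pickle
f,s=pickle.load(open('w3.pkl','rb'))
im=crop(f,210,75,180,110,4)
cv2.imwrite('pics/c3.png',im)
E
```

```text
(no output)
```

View pics/c3.png

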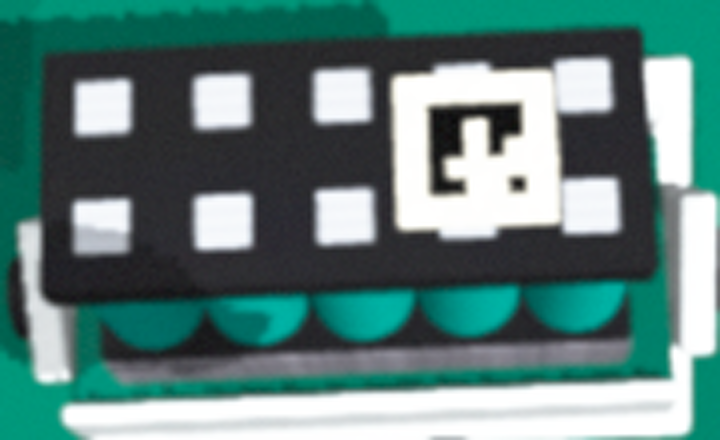

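The crop shows label corners at (391,76),(556,69),(562,223),(396,231), a regular spot grid, and the cap's far corners at (44,58),(640,30) in crop pixels. The cap's near side face is visible, so I'll leave its bottom edge out. Fit from these.

```bash
cat > fit.py <<'E'
from h import *
from scipy.optimize import least_squares
import pickle
f,s=pickle.load(open('w3.pkl','rb'))
o=np.array([(391,76),(556,69),(562,223),(396,231),(44,58),(640,30),(103,107),(222,101),(342,96),(584,84),(102,226),(223,221),(345,216),(591,206)],float)
o=(o+.5)/4-.5+[210,75]
def X(d): return np.array([(-18,-18),(-18,18),(18,18),(18,-18),(-30,-100),(-30,40)]+[(-d,y) for y in (-86,-58,-30,26)]+[(d,y) for y in (-86,-58,-30,26)])
def g(p):
    x=np.c_[X(p[5]),np.zeros(14)]
    return (proj(f,R.from_euler('ZY',[p[3],p[4]]).apply(x)+p[:3])-o).ravel()
k=least_squares(g,[609,-242,137,.12,-.3,14],x_scale=[10,10,10,.1,.1,1],loss='soft_l1')
p=k.x;C=np.linalg.inv(k.jac.T@k.jac)*.25
print(p.round(3),np.sqrt(np.diag(C)).round(3));print(g(p).reshape(-1,2).round(2))
# known geometry cross-check: label origin -> hinge height along normal
n=R.from_euler('ZY',[p[3],p[4]]).apply([0,0,1]);print('n',n,'tilt deg',np.degrees(-p[4]))
t=grab('top');sd=grab('side');print('proj top',proj(t,p[:3]),'(353.6,157.6)  side',proj(sd,p[:3]),'(385,194.8)')
E
python3 fit.py
```

```text
[ 6.10234e+02 -2.39520e+02  1.30891e+02  1.62000e-01 -4.74000e-01
  1.48560e+01] [0.188 0.157 1.081 0.003 0.03  0.265]
[[ 0.75  1.32]
 [-1.67  1.38]
 [-1.05 -0.67]
 [ 0.68 -0.98]
 [ 0.09 -1.64]
 [ 0.18 -1.58]
 [-0.17  0.15]
 [ 0.04  0.18]
 [ 0.16  0.01]
 [ 0.16  0.38]
 [-0.4   0.41]
 [-0.1   0.23]
 [ 0.12  0.09]
 [ 0.34 -0.05]]
n [-0.45060356 -0.07350458  0.88969293] tilt deg 27.165313932993975
proj top [[353.2258059  157.01136564]] (353.6,157.6)  side [[383.35453445 196.50003961]] (385,194.8)
```

The tilt (about 27°) is uncertain by a couple of degrees from this view. I'll take a second, more oblique view with the wrist turned half round (camera on the +x side).

Call:
send_rows:
  targets: [-0.035,0.146,0,0,0,1.5,-1,-0.035,0.146,0,0,0,1.5,-1,-0.035,0.146,0,0,0,1.5,-1,-0.035,0.146,0,0,0,1.5,-1,-0.035,0.146,0,0,0,1.5,-1,-0.035,0.146,0,0,0,1.5,-1,-0.035,0.146,0,0,0,1.5,-1,-0.035,0.146,0,0,0,1.5,-1,-0.035,0.146,0,0,0,1.5,-1,-0.035,0.146,0,0,0,1.5,-1,-0.035,0.146,0,0,0,1.5,-1,-0.035,0.146,0,0,0,1.5,-1]

```text
clock: 6.6
eef_pos: [691.0, -90.4, 313.4]
tcp_rot: [3.141, 0.0, 1.756]
contact_force: [-0.4, 0.8, -4.3]
opening: 0.39
grasp_force: 72.1
```

Call:
send_rows:
  targets: [0,0,0,0,0,1.5,-1,0,0,0,0,0,1.5,-1,0,0,0,0,0,1.5,-1,0,0,0,0,0,1.5,-1,0,0,0,0,0,1.5,-1,0,0,0,0,0,1.5,-1,0,0,0,0,0,1.5,-1,0,0,0,0,0,1.5,-1,0,0,0,0,0,1.5,-1,0,0,0,0,0,1.5,-1,0,0,0,0,0,1.5,-1,0,0,0,0,0,1.5,-1]

```text
clock: 7.6
eef_pos: [691.0, -90.4, 313.4]
tcp_rot: [3.142, -0.0, 0.256]
contact_force: [0.3, -0.3, -4.7]
opening: 0.391
grasp_force: 72.1
```

Call:
send_rows:
  targets: [0,0,0,0,0,0,-1,0,0,0,0,0,0,-1,0,0,0,0,0,0,-1]

```text
clock: 7.85
eef_pos: [691.0, -90.8, 313.3]
tcp_rot: [3.142, -0.0, 0.266]
contact_force: [0.4, 0.2, -4.2]
opening: 0.394
grasp_force: 72.1
```

```bash
python3 - <<'E'
from h import *
import pickle
s=r.sense();print(s['clock'],s['eef_pos'],s['tcp_rot'],s['qpos'])
f=grab('wrist','w4.png');pickle.dump((f,s),open('w4.pkl','wb'))
q=proj(f,[610.2,-239.5,131]);print(q)
u,v=q[0].astype(int); u0=max(0,u-120);v0=max(0,min(v-60,280));print(u0,v0)
cv2.imwrite('pics/c4.png',crop(f,u0,v0,190,120,4))
E
```

```text
7.85 [691.03220711 -90.8377481  313.27718298] [ 3.14153052e+00 -1.26121159e-04  2.65535467e-01] [-1.32850919e-01  4.08024186e-01  1.37113657e+00 -8.52410748e-06
  1.36229155e+00  1.17241171e+00]
[[436.88851199 284.61330245]]
316 224
```

View pics/c4.png

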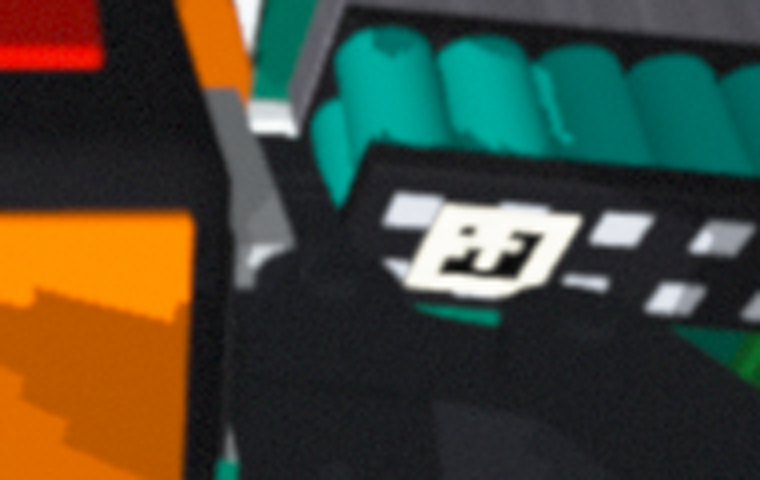

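The label's oblique quad is in view: crop corners (445,203),(581,213),(404,288), the fourth clipped by a finger, with spots at (622,230),(724,238),(675,299). Joint fit of both views.

```bash
cat > fit2.py <<'E'
from h import *
from scipy.optimize import least_squares
import pickle
f3,_=pickle.load(open('w3.pkl','rb'));f4,_=pickle.load(open('w4.pkl','rb'))
px=lambda a,u,v:(np.array(a,float)+.5)/4-.5+[u,v]
o3=px([(391,76),(556,69),(562,223),(396,231),(44,58),(640,30),(103,107),(222,101),(342,96),(584,84),(102,226),(223,221),(345,216),(591,206)],210,75)
o4=px([(445,203),(581,213),(404,288),(622,230),(724,238),(675,299)],316,224)
def models(d,b):
    L=18+b;c=[(-86),(-58),(-30),26]
    m3=[(-L,-L),(-L,L),(L,L),(L,-L),(-30+b,-100+b),(-30+b,40-b)]+[(-d,y) for y in c]+[(d,y) for y in c]
    m4=[(L,L),(L,-L),(-L,L),(d,-30),(d,-58),(-d,-30)]
    return [np.c_[np.array(m),np.zeros(len(m))] for m in (m3,m4)]
def g(p):
    q=R.from_euler('ZY',[p[3],p[4]]);m3,m4=models(p[5],p[6])
    return np.r_[(proj(f3,q.apply(m3)+p[:3])-o3).ravel(),(proj(f4,q.apply(m4)+p[:3])-o4).ravel()]
k=least_squares(g,[610,-240,131,.16,-.47,14,0],x_scale=[10,10,10,.1,.1,1,1],loss='soft_l1',f_scale=.5)
p=k.x
if __name__=='__main__':
    print(p.round(3),np.sqrt(np.diag(np.linalg.inv(k.jac.T@k.jac))*.25).round(3));print(g(p).reshape(-1,2).round(2))
    n=R.from_euler('ZY',p[3:5]).apply([0,0,1]);print('n',n,'tilt',np.degrees(-p[4]))
    print('h if hinge in plate plane',(p[2]-55)/np.cos(p[4]))
    q=R.from_euler('ZY',p[3:5])*R.from_euler('x',np.pi) # tool down normal, tool x along label x
    for d in (160,): print('standoff tcp',p[:3]+n*d,to(p[:3]+n*d,q))
E
python3 fit2.py
```

```text
[ 6.10017e+02 -2.39423e+02  1.34668e+02  1.62000e-01 -4.54000e-01
  1.45900e+01  7.63000e-01] [0.151 0.169 0.577 0.003 0.021 0.236 0.175]
[[-1.500e-01  9.000e-02]
 [-4.300e-01  5.000e-02]
 [ 2.900e-01  3.600e-01]
 [-1.300e-01  1.500e-01]
 [-3.500e-01 -1.630e+00]
 [ 1.800e-01 -1.610e+00]
 [-1.140e+00  6.000e-02]
 [-5.500e-01  6.000e-02]
 [-4.000e-02 -1.300e-01]
 [ 7.400e-01  1.900e-01]
 [-1.210e+00  4.000e-01]
 [-5.800e-01  2.000e-01]
 [-2.000e-02  4.000e-02]
 [ 8.600e-01 -1.300e-01]
 [-9.900e-01  1.700e-01]
 [ 6.700e-01  8.200e-01]
 [-1.030e+00 -8.800e-01]
 [-5.900e-01 -1.600e-01]
 [-2.300e-01  6.000e-02]
 [-2.416e+01 -2.030e+00]]
n [-0.43258372 -0.07062139  0.89882364] tilt 25.99613135875643
h if hinge in plate plane 88.635856491355
standoff tcp [ 540.80409377 -250.72256061  278.47978639] [-0.1868  0.1149  0.0348 -0.0233  0.4532  0.101 ]
```

```bash
python3 - <<'E'
s=open('fit2.py').read()
s=s.replace("def models(d,b):\n    L=18+b;c=[(-86),(-58),(-30),26]","def models(d,b,w=28):\n    L=18+b;c=[-30-2*w,-30-w,-30,-30+2*w]")
s=s.replace("(d,-30),(d,-58),(-d,-30)]","(d,-30),(d,-30-w),(-d,-30-w)]").replace("models(p[5],p[6])","models(*p[5:])")
s=s.replace("14,0],x_scale=[10,10,10,.1,.1,1,1]","14,0,28],x_scale=[10,10,10,.1,.1,1,1,1]")
s=s.replace("return np.r_[","W=np.ones((14,1));W[4:6]=.05;return np.r_[").replace("-o3).ravel()","-o3)*W).ravel()").replace("np.r_[(proj","np.r_[((proj")
open('fit2.py','w').write(s)
E
python3 fit2.py
```

```text
[ 6.10002e+02 -2.39377e+02  1.35156e+02  1.61000e-01 -4.22000e-01
  1.43580e+01  4.67000e-01  2.75080e+01] [0.149 0.148 0.528 0.003 0.021 0.22  0.186 0.127]
[[ 0.19  0.04]
 [-0.6   0.06]
 [-0.01  0.34]
 [ 0.24  0.07]
 [-0.05 -0.12]
 [ 0.04 -0.12]
 [-0.28 -0.05]
 [-0.13 -0.01]
 [-0.06 -0.15]
 [-0.17  0.25]
 [-0.09  0.25]
 [ 0.    0.09]
 [ 0.02 -0.02]
 [-0.2  -0.1 ]
 [-0.79  0.13]
 [ 0.29  0.76]
 [-0.55 -0.32]
 [-0.64 -0.13]
 [-0.74  0.07]
 [ 0.34  0.49]]
n [-0.40471036 -0.06576897  0.91207673] tilt 24.206062847803178
h if hinge in plate plane 87.88307104722122
standoff tcp [ 545.24787976 -249.90003741  281.08838195] [-0.1823  0.1153  0.0322 -0.0218  0.422   0.1019]
```

```bash
cat >> fit2.py <<'E'
    for name,mask in (('square pitch',0),('no spots',1),('nobloomfree',2)):
        def g2(x):
            z=x.copy()
            if mask==0: z[5]=z[7]/2
            if mask==2: z[6]=.5
            e=g(z).reshape(-1,2).copy()
            if mask==1: e[6:14]*=.02;e[17:]*=.02
            return e.ravel()
        kk=least_squares(g2,p,x_scale=[10,10,10,.1,.1,1,1,1]);print(name,kk.x.round(3),'tilt',np.degrees(-kk.x[4]).round(2),kk.cost)
    sd=cams.grab_frame('side');Q=R.from_euler('ZY',p[3:5]);L=18.4
    for t in (.35,.42,.48):
        pr=proj(sd,R.from_euler('ZY',[p[3],-t]).apply([(-30,40,0),(-30,-100,0),(30,40,0),(30,-100,0)])+p[:3]);print(t,((pr-[352,175]+.5)*4+[400,300]).round(0).tolist())
E
python3 fit2.py | tail -6
```

```text
1.42100e+01  3.72000e-01  2.74860e+01] tilt 22.78 0.9196441899778723
nobloomfree [ 6.10035e+02 -2.39399e+02  1.35189e+02  1.61000e-01 -4.23000e-01
  1.43780e+01  4.67000e-01  2.75080e+01] tilt 24.26 1.9926086978967301
0.35 [[452.0, 395.0], [648.0, 462.0], [496.0, 336.0], [688.0, 397.0]]
0.42 [[453.0, 397.0], [648.0, 464.0], [496.0, 334.0], [688.0, 395.0]]
0.48 [[453.0, 399.0], [648.0, 465.0], [495.0, 332.0], [688.0, 393.0]]
```

Call:
send_rows:
  targets: [0.029,0.008,0.01,0,-0.3,0.1,-1,0.029,0.008,0.01,0,-0.3,0.1,-1,0.029,0.008,0.01,0,-0.3,0.1,-1,0.029,0.008,0.01,0,-0.3,0.1,-1,0.029,0.008,0.01,0,-0.3,0.1,-1,0.029,0.008,0.01,0,-0.3,0.1,-1,0.029,0.008,0.01,0,-0.3,0.1,-1]

```text
clock: 8.53
eef_pos: [720.9, -91.8, 304.2]
tcp_rot: [3.126, 0.297, 0.158]
contact_force: [-0.5, 0.7, -4.7]
opening: 0.39
grasp_force: 72.0
```

```bash
python3 - <<'E'
from h import *
import pickle
s=r.sense();print(s['clock'],s['eef_pos'],s['tcp_rot'])
f=grab('wrist','w5.png');pickle.dump((f,s),open('w5.pkl','wb'))
q=proj(f,[610,-239.4,135]);print(q)
u,v=q[0].astype(int);u0,v0=max(0,min(u-75,490)),max(0,min(v-55,290));print(u0,v0);cv2.imwrite('pics/c5.png',crop(f,u0,v0,150,110,5))
E
```

```text
8.5333 [720.8805606  -91.79330175 304.20171836] [3.12607556 0.29679542 0.15823786]
[[437.18375453 243.00218934]]
362 188
```

View pics/c5.png

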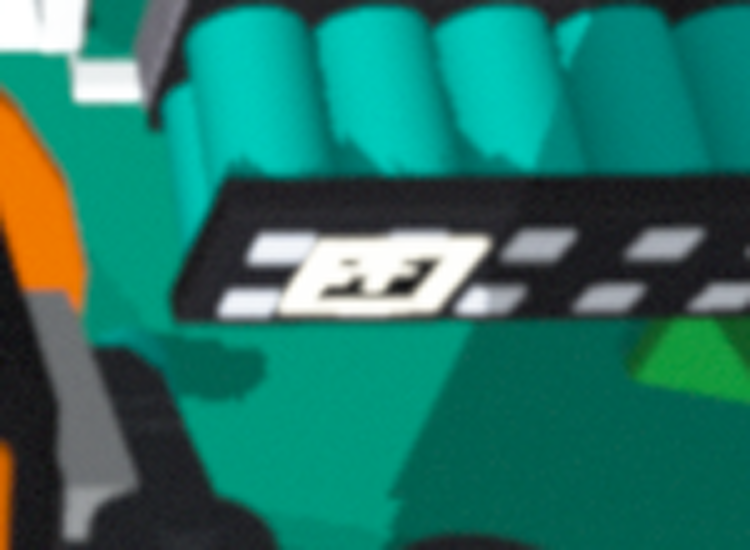

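This third view shows the whole label: (320,237),(493,238),(449,316),(280,313), with spots at (283,248),(540,246),(665,245),(248,302),(490,301),(609,298) in crop pixels. Three-view fit.

```bash
python3 - <<'E'
s=open('fit2.py').read()
i=s.index("    for name,mask"); s=s[:i]
s=s.replace("def models","f5,_=pickle.load(open('w5.pkl','rb'))\no5=(np.array([(320,237),(493,238),(449,316),(280,313),(283,248),(540,246),(665,245),(248,302),(490,301),(609,298)])+.5)/5-.5+[362,188]\ndef models",1)
s=s.replace("    return [np","    m5=[(L,L),(L,-L),(-L,-L),(-L,L),(d,-30+2*w),(d,-30),(d,-30-w),(-d,-30+2*w),(-d,-30),(-d,-30-w)]\n    return [np").replace("(m3,m4)","(m3,m4,m5)").replace("m3,m4=","m3,m4,m5=").replace("-o4).ravel()]","-o4).ravel(),(proj(f5,q.apply(m5)+p[:3])-o5).ravel()]")
open('fit2.py','w').write(s)
E
python3 fit2.py
```

```text
[ 6.10112e+02 -2.39508e+02  1.35039e+02  1.60000e-01 -4.26000e-01
  1.43710e+01  4.96000e-01  2.75160e+01] [0.148 0.144 0.314 0.003 0.013 0.191 0.167 0.119]
[[ 0.03  0.13]
 [-0.72  0.2 ]
 [-0.17  0.46]
 [ 0.03  0.15]
 [-0.05 -0.12]
 [ 0.03 -0.11]
 [-0.4  -0.04]
 [-0.25  0.04]
 [-0.19 -0.07]
 [-0.32  0.4 ]
 [-0.27  0.23]
 [-0.17  0.11]
 [-0.16  0.03]
 [-0.37  0.02]
 [-0.65  0.03]
 [ 0.47  0.69]
 [-0.49 -0.5 ]
 [-0.51 -0.19]
 [-0.62  0.04]
 [ 0.4   0.39]
 [-0.52  0.52]
 [-0.35 -0.04]
 [-2.88 -1.04]
 [-1.13 -0.06]
 [-0.28  0.14]
 [-0.48 -0.  ]
 [-0.27 -0.1 ]
 [ 0.41  0.69]
 [ 0.08  0.32]
 [-0.01  0.61]]
n [-0.40807958 -0.06583809  0.91056927] tilt 24.41586027879652
h if hinge in plate plane 87.89944146549468
standoff tcp [ 544.81924655 -250.04232686  280.72961414] [-0.1831  0.1273  0.0828  0.0152  0.7229  0.0036]
```

Tilt is 24.4° ± 0.8°, label at (610.1, -239.5, 135.0), and the height fits the given range. Go to the standoff on the label normal (tip about 62 mm off).

Call:
send_rows:
  targets: [-0.02,0.014,0.009,0.0016,0.08,0,-1,-0.046,0.032,0.021,0.0038,0.18,0.001,-1,-0.076,0.053,0.034,0.0063,0.3,0.0015,-1,-0.107,0.074,0.048,0.0089,0.42,0.002,-1,-0.137,0.095,0.062,0.0114,0.54,0.0027,-1,-0.16,0.111,0.072,0.0133,0.63,0.003,-1,-0.1831,0.1273,0.0828,0.0152,0.7229,0.0036,-1,-0.1831,0.1273,0.0828,0.0152,0.7229,0.0036,-1,-0.1831,0.1273,0.0828,0.0152,0.7229,0.0036,-1,-0.1831,0.1273,0.0828,0.0152,0.7229,0.0036,-1,-0.1831,0.1273,0.0828,0.0152,0.7229,0.0036,-1,-0.1831,0.1273,0.0828,0.0152,0.7229,0.0036,-1]

```text
clock: 9.58
eef_pos: [546.3, -248.9, 280.7]
tcp_rot: [3.141, -0.424, 0.162]
contact_force: [-0.2, 0.1, -4.3]
opening: 0.388
grasp_force: 72.1
```

```bash
cat > chk.py <<'E'
from fit2 import *
s=r.sense();c=R.from_euler('xyz',s['tcp_rot']);n=R.from_euler('ZY',p[3:5]).apply([0,0,1])
q=R.from_euler('ZY',p[3:5])*R.from_euler('x',np.pi)
tip=s['eef_pos']+c.apply([0,0,97.9]);d=R.from_euler('ZY',p[3:5]).inv().apply(tip-p[:3])
print(s['clock'],'tip in label frame',d.round(2),'angerr deg',np.degrees(np.arccos(-c.apply([0,0,1])@n)).round(2),'F',s['contact_force'].round(2),'F.n',(s['contact_force']@n).round(2),'M',s['wrist_torque'].round(2))
print('corr',to(p[:3]+n*(97.9+8),q))
E
python3 chk.py
```

```text
9.5833 tip in label frame [ 1.2   0.95 61.37] angerr deg 0.13 F [-0.19  0.09 -4.3 ] F.n -3.84 M [-0.07  0.51  0.03]
corr [-0.0013  0.0009  0.0534 -0.0002  0.0023  0.0019]
```

Call:
send_rows:
  targets: [-0.0013,0.0009,0.012,0,0.0023,0.0019,-1,-0.0013,0.0009,0.025,0,0.0023,0.0019,-1,-0.0013,0.0009,0.038,0,0.0023,0.0019,-1,-0.0013,0.0009,0.048,0,0.0023,0.0019,-1,-0.0013,0.0009,0.0534,0,0.0023,0.0019,-1,-0.0013,0.0009,0.0534,0,0.0023,0.0019,-1,-0.0013,0.0009,0.0534,0,0.0023,0.0019,-1,-0.0013,0.0009,0.0534,0,0.0023,0.0019,-1]

```text
clock: 10.25
eef_pos: [566.0, -247.2, 231.4]
tcp_rot: [-3.141, -0.426, 0.158]
contact_force: [0.3, -0.1, -4.1]
opening: 0.391
grasp_force: 72.2
```

```bash
python3 chk.py
```

```text
10.25 tip in label frame [-0.9  -0.64  8.34] angerr deg 0.02 F [ 0.27 -0.13 -4.07] F.n -3.81 M [-0.1   0.49  0.02]
corr [ 0.0009 -0.0006  0.0003  0.0003 -0.0002 -0.0016]
```

Call:
send_rows:
  targets: [0.0006,-0.0004,0.002,0,0,-0.001,-1,0.0006,-0.0004,0.004,0,0,-0.001,-1,0.0006,-0.0004,0.006,0,0,-0.001,-1,0.0006,-0.0004,0.006,0,0,-0.001,-1,0.0006,-0.0004,0.006,0,0,-0.001,-1]

```text
clock: 10.67
eef_pos: [568.5, -246.4, 225.5]
tcp_rot: [-3.141, -0.426, 0.158]
contact_force: [-0.1, 0.3, -3.9]
opening: 0.391
grasp_force: 72.2
```

```bash
python3 chk.py
```

```text
10.6667 tip in label frame [-1.12 -0.15  1.91] angerr deg 0.03 F [-0.09  0.3  -3.86] F.n -3.5 M [-0.1   0.57 -0.  ]
corr [ 0.0011 -0.0002 -0.0061 -0.0001  0.0006 -0.0014]
```

Call:
send_rows:
  targets: [0,0,0.001,0,0,0,-1,0,0,0.002,0,0,0,-1,0,0,0.002,0,0,0,-1,0,0,0.002,0,0,0,-1]

```text
clock: 11.0
eef_pos: [569.4, -246.3, 223.9]
tcp_rot: [-3.141, -0.426, 0.159]
contact_force: [-1.2, -0.2, -2.8]
opening: 0.388
grasp_force: 72.3
```

```bash
python3 chk.py
```

```text
11.0 tip in label frame [-0.87 -0.26  0.06] angerr deg 0.02 F [-1.22 -0.22 -2.78] F.n -2.02 M [-0.12  0.56  0.05]
corr [ 0.0008 -0.0002 -0.0079  0.0001  0.0003 -0.0012]
```

Contact is starting right at the predicted height (force change +1.8 N). Pressing on.

Call:
send_rows:
  targets: [0,0,0.001,0,0,0,-1,0,0,0.002,0,0,0,-1,0,0,0.003,0,0,0,-1,0,0,0.004,0,0,0,-1,0,0,0.004,0,0,0,-1,0,0,0.004,0,0,0,-1]

```text
clock: 11.5
eef_pos: [571.1, -246.0, 220.2]
tcp_rot: [-3.141, -0.426, 0.159]
contact_force: [-2.5, -1.1, -0.4]
opening: 0.386
grasp_force: 72.6
```

```bash
python3 chk.py
```

```text
11.5 tip in label frame [-0.88 -0.23 -4.  ] angerr deg 0.02 F [-2.47 -1.06 -0.36] F.n 0.75 M [-0.14  0.62  0.  ]
corr [ 0.0008 -0.0002 -0.012   0.0001  0.0003 -0.0012]
```

Press force is about 4.6 N (about 3.6 mm in). Another 2.4 mm, then hold.

Call:
send_rows:
  targets: [0,0,0.0008,0,0,0,-1,0,0,0.0016,0,0,0,-1,0,0,0.0024,0,0,0,-1,0,0,0.0024,0,0,0,-1,0,0,0.0024,0,0,0,-1,0,0,0.0024,0,0,0,-1]

```text
clock: 12.0
eef_pos: [572.0, -245.9, 218.0]
tcp_rot: [-3.141, -0.426, 0.159]
contact_force: [-3.7, -0.3, 0.8]
opening: 0.392
grasp_force: 72.7
```

```bash
python3 chk.py
```

```text
12.0 tip in label frame [-0.88 -0.24 -6.4 ] angerr deg 0.02 F [-3.69 -0.28  0.81] F.n 2.26 M [-0.09  0.6  -0.03]
corr [ 0.0009 -0.0002 -0.0144  0.0001  0.0003 -0.0012]
```

Call:
send_rows:
  targets: [0,0,0,0,0,0,-1,0,0,0,0,0,0,-1,0,0,0,0,0,0,-1,0,0,0,0,0,0,-1,0,0,0,0,0,0,-1,0,0,0,0,0,0,-1,0,0,0,0,0,0,-1,0,0,0,0,0,0,-1,0,0,0,0,0,0,-1,0,0,0,0,0,0,-1,0,0,0,0,0,0,-1,0,0,0,0,0,0,-1]

```text
clock: 13.0
eef_pos: [572.0, -245.9, 218.0]
tcp_rot: [-3.141, -0.426, 0.159]
contact_force: [-2.7, -1.0, 2.2]
opening: 0.391
grasp_force: 72.9
```

```bash
python3 chk.py
```

```text
13.0 tip in label frame [-0.92 -0.22 -6.44] angerr deg 0.02 F [-2.66 -0.99  2.23] F.n 3.18 M [-0.26  0.41 -0.09]
corr [ 0.0009 -0.0002 -0.0144  0.0001  0.0003 -0.0012]
```

Force 6.1-7 N, position steady, so the hood is about half in. Hold a little longer, then retract along the normal.

Call:
send_rows:
  targets: [0,0,0,0,0,0,-1,0,0,0,0,0,0,-1,0,0,0,0,0,0,-1,0,0,0,0,0,0,-1,0,0,0,0,0,0,-1,0,0,0,0,0,0,-1,0,0,0,0,0,0,-1,0,0,0,0,0,0,-1]

```text
clock: 13.67
eef_pos: [572.0, -245.9, 217.9]
tcp_rot: [-3.141, -0.426, 0.159]
contact_force: [-2.5, -1.6, 1.6]
opening: 0.387
grasp_force: 72.9
```

Call:
send_rows:
  targets: [0,0,-0.003,0,0,0,-1,0,0,-0.008,0,0,0,-1,0,0,-0.018,0,0,0,-1,0,0,-0.035,0,0,0,-1,0,0,-0.055,0,0,0,-1,0,0,-0.075,0,0,0,-1,0,0,-0.095,0,0,0,-1,0,0,-0.11,0,0,0,-1,0,0,-0.115,0,0,0,-1,0,0,-0.115,0,0,0,-1]

```text
clock: 14.5
eef_pos: [524.8, -253.6, 324.1]
tcp_rot: [3.141, -0.427, 0.159]
contact_force: [0.6, -0.4, -3.7]
opening: 0.39
grasp_force: 72.3
```

```bash
python3 - <<'E'
from h import *
s=r.sense();print(s['clock'],s['eef_pos'],s['tcp_rot'],s['contact_force'],s['wrist_torque'])
print(to([600,-240,330],R.from_euler('xyz',[np.pi,0,.159+.0])))
E
```

```text
14.5 [ 524.80702404 -253.60448371  324.08294803] [ 3.14077784 -0.42690849  0.15887083] [ 0.64612409 -0.35031317 -3.7111066 ] [-0.07080667  0.50332999 -0.0273835 ]
[ 7.200e-02 -1.600e-03  2.620e-02  8.000e-04 -4.269e-01 -3.000e-04]
```

Call:
send_rows:
  targets: [0.072,-0.0016,0.0262,0,-0.4269,0,-1,0.072,-0.0016,0.0262,0,-0.4269,0,-1,0.072,-0.0016,0.0262,0,-0.4269,0,-1,0.072,-0.0016,0.0262,0,-0.4269,0,-1,0.072,-0.0016,0.0262,0,-0.4269,0,-1,0.072,-0.0016,0.0262,0,-0.4269,0,-1]

```text
clock: 15.0
eef_pos: [600.8, -238.6, 326.2]
tcp_rot: [-3.139, 0.002, 0.161]
contact_force: [-0.5, -0.0, -3.4]
opening: 0.389
grasp_force: 72.1
```

Call:
send_rows:
  targets: [0,-0.03,0,0,0,-0.12,-1,0,-0.06,0,0,0,-0.24,-1,0,-0.1,0,0,0,-0.36,-1,0,-0.13,0,0,0,-0.48,-1,0,-0.17,0,0,0,-0.6,-1,0,-0.2,0,0,0,-0.72,-1,0,-0.23,0,0,0,-0.84,-1,0,-0.26,0,0,0,-0.96,-1,0,-0.29,0,0,0,-1.08,-1,0,-0.32,0,0,0,-1.2,-1,0,-0.35,0,0,0,-1.32,-1,0,-0.35,0,0,0,-1.44,-1]

```text
clock: 16.0
eef_pos: [542.8, 109.6, 328.3]
tcp_rot: [-3.141, -0.005, 1.606]
contact_force: [0.6, 0.3, -4.1]
opening: 0.39
grasp_force: 72.5
```

```bash
cat > home.py <<'E'
from h import *
import sys
z=float(sys.argv[1])
s=r.sense();print(s['clock'],s['eef_pos'],s['tcp_rot'],s['qpos'].round(2),s['contact_force'].round(2),s['wrist_torque'].round(2))
print(to([633.4,261.7,z],R.from_euler('xyz',[np.pi,0,-2.894])))
E
python3 home.py 320
```

```text
16.0 [542.83018154 109.58831111 328.33950601] [-3.14116242 -0.00483168  1.60617666] [0.19 0.16 1.67 0.01 1.31 0.16] [ 0.57  0.26 -4.06] [-0.03 -0.   -0.01]
[ 0.1488  0.0959  0.009   0.004  -0.0039 -1.783 ]
```

Call:
send_rows:
  targets: [0.03,0.02,0.002,0,0,-0.12,-1,0.06,0.04,0.005,0,0,-0.24,-1,0.09,0.06,0.007,0,0,-0.36,-1,0.12,0.08,0.009,0,0,-0.48,-1,0.14,0.09,0.009,0,0,-0.6,-1,0.1488,0.0959,0.009,0,0,-0.72,-1,0.1488,0.0959,0.009,0,0,-0.84,-1,0.1488,0.0959,0.009,0,0,-0.96,-1,0.1488,0.0959,0.009,0,0,-1.08,-1,0.1488,0.0959,0.009,0,0,-1.2,-1,0.1488,0.0959,0.009,0,0,-1.32,-1,0.1488,0.0959,0.009,0,0,-1.44,-1]

```text
clock: 17.0
eef_pos: [635.8, 256.1, 319.2]
tcp_rot: [3.139, -0.001, 3.044]
contact_force: [-0.7, 0.7, -4.1]
opening: 0.392
grasp_force: 72.9
```

Call:
send_rows:
  targets: [0,0,0,0,0,-0.12,-1,0,0,0,0,0,-0.24,-1,0,0,0,0,0,-0.343,-1,0,0,0,0,0,-0.343,-1,0,0,0,0,0,-0.343,-1,0,0,0,0,0,-0.343,-1]

```text
clock: 17.5
eef_pos: [636.2, 256.6, 319.6]
tcp_rot: [3.14, -0.001, -2.906]
contact_force: [0.4, 0.3, -4.5]
opening: 0.393
grasp_force: 72.9
```

```bash
python3 home.py 245
```

```text
17.5 [636.22397675 256.63182512 319.57836278] [ 3.14024621e+00 -8.39095675e-04 -2.90550073e+00] [ 0.38  0.39  1.39  0.    1.37 -1.43] [ 0.38  0.26 -4.45] [-0.02  0.02  0.01]
[ 0.0015  0.0055  0.0746  0.0014 -0.0008 -0.0115]
```

Call:
send_rows:
  targets: [0.0015,0.0055,0.02,0,0,-0.0115,-1,0.0015,0.0055,0.045,0,0,-0.0115,-1,0.0015,0.0055,0.065,0,0,-0.0115,-1,0.0015,0.0055,0.0746,0,0,-0.0115,-1,0.0015,0.0055,0.0746,0,0,-0.0115,-1,0.0015,0.0055,0.0746,0,0,-0.0115,-1,0.0015,0.0055,0.0746,0,0,-0.0115,-1]

```text
clock: 18.08
eef_pos: [634.6, 262.6, 246.7]
tcp_rot: [3.141, 0.001, -2.891]
contact_force: [-0.2, 0.6, -4.3]
opening: 0.385
grasp_force: 72.9
```

```bash
python3 home.py 150
```

```text
18.0833 [634.56718894 262.58764434 246.65983217] [ 3.14053077e+00  1.18080191e-03 -2.89057333e+00] [ 0.39  0.44  1.47  0.    1.23 -1.43] [-0.23  0.61 -4.28] [-0.01  0.04  0.03]
[ 0.0015 -0.0007  0.0967  0.0011  0.0012  0.0034]
```

Call:
send_rows:
  targets: [0.001,-0.0005,0.01,0,0,0,-1,0.001,-0.0005,0.025,0,0,0,-1,0.001,-0.0005,0.04,0,0,0,-1,0.001,-0.0005,0.055,0,0,0,-1,0.001,-0.0005,0.07,0,0,0,-1,0.001,-0.0005,0.085,0,0,0,-1,0.001,-0.0005,0.095,0,0,0,-1,0.001,-0.0005,0.0967,0,0,0,-1,0.001,-0.0005,0.0967,0,0,0,-1,0.001,-0.0005,0.0967,0,0,0,-1]

```text
clock: 18.92
eef_pos: [633.3, 261.8, 149.2]
tcp_rot: [3.141, 0.0, -2.89]
contact_force: [0.3, -0.4, -4.1]
opening: 0.39
grasp_force: 72.9
```

```bash
python3 home.py 139.2
```

```text
18.9167 [633.34763969 261.82689226 149.24329706] [ 3.14074919e+00  1.97920509e-04 -2.88993354e+00] [ 0.39  0.52  1.56  0.    1.06 -1.43] [ 0.3  -0.44 -4.12] [-0.01  0.03 -0.  ]
[-0.     -0.0001  0.01    0.0008  0.0002  0.0041]
```

Call:
send_rows:
  targets: [0,0,0.003,0,0,0,-1,0,0,0.006,0,0,0,-1,0,0,0.0085,0,0,0,-1,0,0,0.01,0,0,0,-1,0,0,0.01,0,0,0,-1,0,0,0.01,0,0,0,-1]

```text
clock: 19.42
eef_pos: [632.9, 261.7, 139.1]
tcp_rot: [3.141, -0.001, -2.89]
contact_force: [-2.2, -1.7, 3.9]
opening: 0.39
grasp_force: 73.6
```

```bash
python3 home.py 138.9
```

```text
19.4167 [632.88291572 261.65104519 139.12445108] [ 3.14087966e+00 -5.80389900e-04 -2.88979039e+00] [ 0.39  0.53  1.57  0.    1.04 -1.43] [-2.24 -1.69  3.94] [-0.13  0.41 -0.02]
[-0.0005 -0.0001  0.0002  0.0007 -0.0006  0.0042]
```

Seated (force up 8 N, the same as at the grasp). Release, then withdraw straight up.

Call:
send_rows:
  targets: [0,0,0,0,0,0,0.2,0,0,0,0,0,0,0.6,0,0,0,0,0,0,1,0,0,0,0,0,0,1,0,0,0,0,0,0,1,0,0,0,0,0,0,1,0,0,0,0,0,0,1,0,0,0,0,0,0,1]

```text
clock: 20.08
eef_pos: [632.7, 261.6, 138.3]
tcp_rot: [3.141, -0.001, -2.89]
contact_force: [-0.4, -0.8, 0.1]
opening: 0.995
grasp_force: 0.0
```

Call:
send_rows:
  targets: [0,0,-0.01,0,0,0,1,0,0,-0.03,0,0,0,1,0,0,-0.06,0,0,0,1,0,0,-0.09,0,0,0,1,0,0,-0.12,0,0,0,1,0.01,0,-0.15,0,0,0,1,0.02,0.005,-0.18,0,0,0,1,0.02,0.005,-0.181,0,0,0,1,0.02,0.005,-0.181,0,0,0,1,0.02,0.005,-0.181,0,0,0,1]

```text
clock: 20.92
eef_pos: [612.2, 261.4, 319.5]
tcp_rot: [3.141, -0.001, -2.89]
contact_force: [-0.8, 1.0, -0.2]
opening: 1.002
grasp_force: 0.0
```

```bash
python3 - <<'E'
from h import *
import pickle
s=r.sense();print(s['clock'],s['eef_pos'],s['contact_force'],s['opening'])
f=grab('wrist','w6.png');a=pickle.load(open('w1.pkl','rb'))
for g in (a,f):
    hsv=cv2.cvtColor(g['color'],cv2.COLOR_BGR2HSV)
    m=((hsv[...,0]>=5)&(hsv[...,0]<27)&(hsv[...,1]>120)&(hsv[...,2]>200)).astype(np.uint8)
    q=proj(g,[633,262,185])[0].astype(int);k=np.zeros_like(m);k[q[1]-16:q[1]+28,q[0]-24:q[0]+24]=1
    n,l,st,ce=cv2.connectedComponentsWithStats(m*k);i=1+np.argmax(st[1:,4])
    c,_=cv2.findContours((l==i).astype(np.uint8),0,1);rc=cv2.minAreaRect(max(c,key=cv2.contourArea))
    P=np.array([atz(g,*x,185)[:2] for x in cv2.boxPoints(rc)]);print(st[i],rc[1:],P.mean(0).round(1),P.round(1).tolist())
E
```

```text
20.9167 [612.19071624 261.35453064 319.51489488] [-0.78176067  0.96416851 -0.15828933] 1.002231808566037
[ 300  196   32   37 1173] ((36.0, 31.0), 90.0) [634.3 262.4] [[621.8, 245.9], [615.5, 271.1], [646.7, 279.2], [653.3, 253.3]]
[ 301  197   31   36 1114] ((35.0, 30.0), 90.0) [633.7 262.9] [[621.6, 246.9], [615.3, 271.2], [645.7, 279.3], [652.1, 254.2]]
```

The handle top is where it was before, within 1 mm and with the same shape, so the reader hangs upright and is released. Handing in.

```bash
python3 -c "
from rig import r
print(r.sign_off())"
```

```text
the job is handed in; nothing more can be done
None
```

The reader was pressed on the teal label at about 6–7 N (hood roughly half in), held steady for over 1.5 s, then hung back in the fork within 1 mm of where it started and released; the job was handed in at about 21 s with no verdict shown.

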